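# Check the pulleys on the stud stands

## Task

Run the pulley check: raise the stiff screen of the blue console to 60 degrees (the red line on its quadrant) and fit every pulley onto a stud stand of its own, turned so that its three holes pass over the studs and it sits flat and fully home; with all that in place press the green button fully down and let it go. Then put the pulleys back on the green mat, lying flat with the hub up and side by side, and close the screen. Leave the hammer, screwdriver and jar where they are.

Things in the scene. Friction and masses are not known exactly. Their poses are not given: they have to be found in the camera images.
- pulley1: bright aluminium toothed pulley, 0.4 kg: disc 92 mm dia, 20 mm thick; on top a round hub 34 mm dia, 30 mm high (grip it from above). Three 12 mm through holes, centres 32 mm from the axis: one on the body's +x axis, the others at +120 and -120 degrees. Origin: centre of the underside, z up the hub. Two or three pulleys are present; an absent one is None
- pulley2: bright aluminium toothed pulley, 0.4 kg: disc 92 mm dia, 20 mm thick; on top a round hub 34 mm dia, 30 mm high (grip it from above). Three 12 mm through holes, centres 32 mm from the axis: one on the body's +x axis, the others at +120 and -120 degrees. Origin: centre of the underside, z up the hub. Two or three pulleys are present; an absent one is None
- pulley3: bright aluminium toothed pulley, 0.4 kg: disc 92 mm dia, 20 mm thick; on top a round hub 34 mm dia, 30 mm high (grip it from above). Three 12 mm through holes, centres 32 mm from the axis: one on the body's +x axis, the others at +120 and -120 degrees. Origin: centre of the underside, z up the hub. Two or three pulleys are present; an absent one is None
- stand1_seat (a point): centre of the flat top face (z up) of a dark round steel stand fixed to the bench, 96 mm dia, 25 mm high. Three upright brass studs, 8 mm dia with round tips, rise 18 mm above that face, 32 mm from the centre: one on the point's +x axis, the others at +120 and -120 degrees
- stand2_seat (a point): centre of the flat top face (z up) of a dark round steel stand fixed to the bench, 96 mm dia, 25 mm high. Three upright brass studs, 8 mm dia with round tips, rise 18 mm above that face, 32 mm from the centre: one on the point's +x axis, the others at +120 and -120 degrees
- stand3_seat (a point): centre of the flat top face (z up) of a dark round steel stand fixed to the bench, 96 mm dia, 25 mm high. Three upright brass studs, 8 mm dia with round tips, rise 18 mm above that face, 32 mm from the centre: one on the point's +x axis, the others at +120 and -120 degrees
- mat: thin green rubber mat fixed on the bench, 170 (x) x 560 (y) x 3 mm, on which the pulleys start, hub up. Origin: centre of its underside, on the bench
- screen (a joint): opening angle (rad) of the console's hinged screen: 0 flat on the console, pi/2 upright; 60 degrees = 1.047. Stiff hinge: it stays where it is left, and takes about 2 to 5 N at the red bar to move. A white quadrant at the +y end of the hinge has a long red line at 60 degrees (the screen's underside lies along it then), black ticks at 15, 30, 45, 75
- console: blue measuring console, a fixed block 220 (x) x 180 (y) x 45 mm; origin: centre of its underside, on the bench; -x is its front, towards the robot. The white quadrant stands up to 147 mm above the bench at its y = +90 mm, x = -10 to +90 mm. The screen is hinged along its far (+x) edge and opens upward
- screen_hinge (a point): midpoint of the screen's hinge axis, 47 mm above the bench, at (90, 0, 47) mm in the console's frame; its axes are the console's: y along the hinge, z up. At angle 0 the screen reaches from here 140 mm towards -x; it is 170 mm wide (y +-85 mm) and 12 mm thick (underside 2 mm above the axis)
- screen_grip (a point): the point to grip on the red bar, 12 mm dia, that sticks out 60 mm from the screen's -y side near its free edge, parallel to the hinge; 40 mm out from the screen's side, 35 mm from the console's. With the screen at 0 it is at (-130, -125, +8) mm from the hinge point, and circles about the hinge. The bar turns between the pads while the fingers keep pointing down
- start_top (a point): centre of the top of the green push button on the console's front ledge, ahead of the screen, about 28 mm across. Press straight down
- start (a joint): travel of the green button (m): 0 up, 0.006 fully down (takes 5 N, springs back); it counts as pressed beyond 0.004
- hammer: bystander: hammer lying beyond the stands. Origin under it
- screwdriver: bystander: red-handled screwdriver lying beyond the stands. Origin under it
- paste_tin: bystander: small jar, 60 mm dia, 60 mm high, to the right of the pulleys. Origin: centre of its underside
There are look-alikes about, which are no part of the job. What is shaped like the part that bears stand1_seat but brown or purple is not meant.

How it is judged:
By the outcome, as a careful person would: the job done as asked, in the order asked, and still so for the second after the job is handed in, with the robot touching nothing.
Of pulley1, pulley2, pulley3 only 2 to 3 are there at a start; the rules pass over those that are not, and their reading is None.
At some moment in a run one of pulley1, pulley2, pulley3 may be knocked a few centimetres aside while the robot is not near it.
Once in a run the grip may slacken for a moment while it holds something.
It also fails if it takes over 210 s, if anything falls off the work surface, if the arm or the gripper's body presses on something with over 40 N, if the wrist force passes 120 N, or if a joint passes its speed limit or range.

## Robot

A 7-joint arm with a two-finger parallel gripper is mounted at the origin on the work surface. World frame = base frame: x ahead of the robot, y to its left, z up, the work surface at z = 0. Lengths are in m, angles in rad, forces in N, time in s.
With the tool pointing down it reaches from about 0.425 to 0.875 m from the base axis. Payload 4.7 kg.
Tool frame: the origin (TCP) lies at the very end of the fingers, on their centre line; the grasp point (between the pads) lies 19 mm behind it; z points along the fingers, y is the line along which they close (so a half turn about z gives the same grasp; the last joint's range is limited). The gripper opens to 87 mm and grips with 3 to 60 N. Pads are 19 mm wide; open, the fingers measure 117 mm over their backs; the gripper's body (75 mm by 190 mm) begins 51 mm behind the grasp point.
Start: joints at [-1.137, 0.321, -0.07, 1.45, 0.023, 1.371, -0.057], TCP at [0.265, 0.594, 0.223] pointing down, gripper open.
Joint ranges: [-2.86, 2.86], [-0.3, 2.09], [-1.38, 1.24], [0.06, 2.45], [-1.56, 4.7], [0.09, 2.05], [-2.69, 2.69]. Speed limits (rad/s): [2.57, 2.57, 3.14, 3.14, 3.14, 3.14, 3.14].

## Interface

Orientations are given as a rotation vector (axis times angle).
In Python, from bench import ctrl gives the robot as it stands.
- The arm moves only by the shell command python3 -m jog 'ROWS' [FORCE]. ROWS is JSON, a list that holds one entry, the list of rows, each a list of 7 numbers: the shift along the tool's x, y, z in mm, then the turn, a rotation vector about the tool's x, y, z in degrees, then the finger opening in mm, from 0 to 87. A call has 1 to 10 rows; each row is the pose to reach, as a shift and turn from the pose commanded when the call began, along the tool's axes at that moment; what a row does not reach only later rows make up. A row lasts 1/10 s, in which the tool goes at most 50 mm and 8.59 degrees, less where a joint would pass 70% of its speed; a pose out of reach is approached as far as the arm can. A call with a gripper value outside its range is refused whole. The fingers move at their own pace and stop on an object; FORCE is the grip in N (left out, the last holds). Time passes only in rows, so rows that repeat a pose let the fingers close. It gives the time, the measured TCP pose, the force, the opening and the grip force at its end, in the units of the state.
- ctrl.get_state(): the state, without advancing time (a new reading comes with each control period).
- ctrl.get_image(name): name is "scene" or "top" or "wrist"; returns a dict with "image" (420x560x3 uint8, red, green, blue), "depth" (420x560 float32, m along the optical axis (not along the pixel's ray), 0 where there is no reading), "fov_y" (degrees; the focal length in pixels is half the picture's height over the tangent of half this angle, whatever the lens; pixels are square), "cx", "cy" (the principal point, pixels), "rvec" (rotation vector, rad) and "tvec" (3), from world to camera coordinates, as OpenCV has them. Camera axes: x right, y down, z forward; pixel columns grow to the right and rows downward; lengths in m; the calibration is good to about 2 mm. A picture is of the moment at which its call begins.
- ctrl.close_job(): hands the job in; it is judged then, once.
The state is a dict: "time": time; "joint_positions": joint angles; "qd": joint speeds; "joint_torque": joint torques, N m; "position": TCP position; "tool_rot": TCP orientation; "ft_force": force on the tool from outside, world axes, zero at the start; "torque": the same for the moment, N m; "grip_width": opening from 0.0 (shut) to 1.0 (fully open); "grip_force": force on a finger pad.
Only numpy, scipy, OpenCV 4.12 (cv2) and the standard library are available. Lean on these libraries where they do the work, as an engineer would, in place of code of your own. Each camera call takes 0.05 s, during which the arm holds its last target. There are 200 camera calls.

## Working session

There is one attempt and no reset: what is moved stays moved. The work goes in short steps, Python scripts to look and compute and a shell command to move; the robot and the scene stay as the last step left them, time stands still between calls to the robot, and variables do not carry over. Pictures are saved under pics/ and viewed, at most 14 in all, crops included, and the job is handed in when it is done.

```bash
mkdir -p pics; ls; cat > h.py <<'E'
import numpy as np, cv2
from scipy.spatial.transform import Rotation as R
from bench import ctrl
def shot(n,f):
    d=ctrl.get_image(n); cv2.imwrite(f'pics/{f}.png',d['image'][:,:,::-1]); np.save(f'pics/{f}.npy',d,allow_pickle=True); return d
def load(f): return np.load(f'pics/{f}.npy',allow_pickle=True).item()
def foc(d): return d['image'].shape[0]/2/np.tan(np.radians(d['fov_y'])/2)
def ray(d,u,v):
    Rm=R.from_rotvec(np.ravel(d['rvec'])).as_matrix(); t=np.ravel(d['tvec']); f=foc(d)
    return -Rm.T@t, Rm.T@np.array([(u-d['cx'])/f,(v-d['cy'])/f,1.])
def at_z(d,u,v,z):
    o,r=ray(d,u,v); return o+r*(z-o[2])/r[2]
def at_d(d,u,v):
    o,r=ray(d,u,v); return o+r*d['depth'][int(round(v)),int(round(u))]
def proj(d,P):
    Rm=R.from_rotvec(np.ravel(d['rvec'])).as_matrix(); p=(Rm@np.atleast_2d(P).T).T+np.ravel(d['tvec']); f=foc(d)
    return np.c_[p[:,0]/p[:,2]*f+d['cx'],p[:,1]/p[:,2]*f+d['cy']]
def tool(): 
    s=ctrl.get_state(); return np.array(s['position']),R.from_rotvec(s['tool_rot'])
def go(target,yaw=None):
    """shift in tool axes mm, and turn about tool z deg, to reach world target with tool y at world yaw (mod 180)"""
    p,r=tool(); m=r.as_matrix()
    print('shift mm',np.round(m.T@(np.array(target)-p)*1000,1),'tilt fix deg',np.round(np.degrees((r.inv()*R.from_matrix(flat(m))).as_rotvec()),2))
    cur=np.degrees(np.arctan2(m[1,1],m[0,1])); print('toolx yaw',np.round(np.degrees(np.arctan2(m[1,0],m[0,0])),2),'tooly yaw',round(cur,2))
    if yaw is not None:
        d=(yaw-cur+90)%180-90; print('turn about tool z',round(-d,2))
def flat(m):
    y=m[:,1]*[1,1,0]; y/=np.linalg.norm(y); z=np.array([0,0,-1.]); return np.c_[np.cross(y,z),y,z]
E
python3 - <<'E'
from h import *
for n in('top','scene'): d=shot(n,n+'0'); print(n,d['fov_y'],d['cx'],d['cy'],ray(d,280,210))
s=ctrl.get_state(); print({k:np.round(v,3) for k,v in s.items()}); go([.3,.6,.2])
a=np.hstack([load('top0')['image']]); cv2.imwrite('pics/top0b.png',cv2.resize(a[:,:,::-1],(800,600),interpolation=cv2.INTER_CUBIC))
E
```

```text
pics
top 44.02503095602038 275.7878968746397 211.13824921893274 (array([ 0.29361581, -0.10459424,  1.41800562]), array([ 0.17365932, -0.01102589, -0.98477989]))
scene 57.53496401318679 288.5483177733767 209.9593529229312 (array([ 1.06490855, -0.05125757,  1.05627827]), array([-0.49007842, -0.04564148, -0.87076947]))
{'time': np.float64(0.1), 'joint_positions': array([-1.137,  0.322, -0.07 ,  1.452,  0.023,  1.371, -0.057]), 'qd': array([ 0.001, -0.001,  0.002, -0.005,  0.001, -0.   , -0.002]), 'joint_torque': array([-1.0000e-03, -4.9257e+01, -4.0600e-01, -3.1340e+01, -6.4000e-02,
        3.9000e-02,  0.0000e+00]), 'position': array([0.265, 0.593, 0.222]), 'tool_rot': array([-6.540e-01, -3.072e+00,  3.000e-03]), 'ft_force': array([ 0.24 , -0.3  , -0.156]), 'torque': array([0.005, 0.03 , 0.004]), 'grip_force': np.float64(0.0), 'grip_width': np.float64(1.0)}
shift mm [-29.3  20.7  21.5] tilt fix deg [-0.1   0.01  0.  ]
toolx yaw 155.95 tooly yaw 65.95
```

View pics/top0b.png

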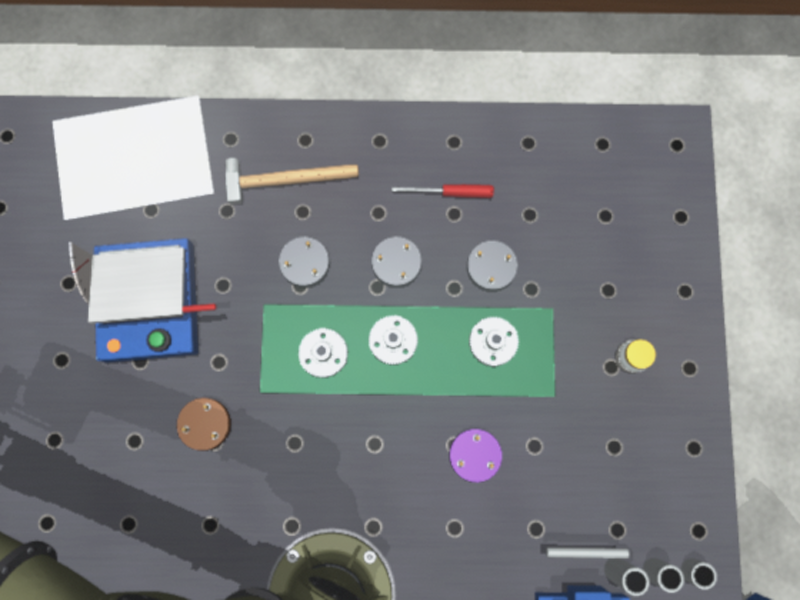

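View pics/scene0.png

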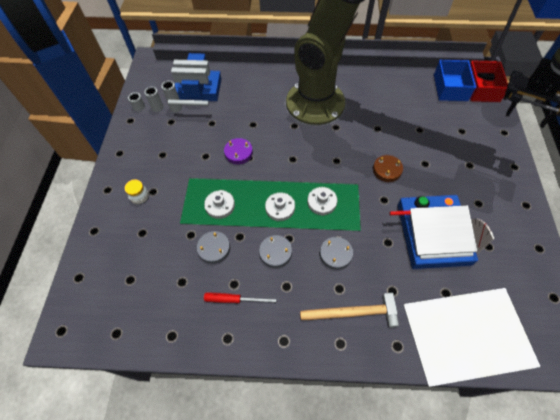

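The top view (800x600) shows three pulleys at (323,351), (393,340) and (494,341). The three grey stands are at (304,261), (396,261) and (492,265). The brown (203,424) and purple (476,456) discs are the look-alikes. The console is at about (143,300), with the red bar end at (213,307) and the green button at (158,340); the orange button is a distractor.

```bash
python3 - <<'E'
from h import *
d=load('top0'); k=560/800
for n,(u,v) in dict(p1=(323,351),p2=(393,340),p3=(494,341),s1=(304,261),s2=(396,261),s3=(492,265),button=(158,340),barend=(213,307),barroot=(187,309),jar=(640,354),bolt=(136,440)).items():
    print(n,np.round(at_d(d,u*k,v*k),3))
print('mat',[np.round(at_z(d,u*k,v*k,.003),3)[:2] for u,v in((264,306),(552,308),(554,396),(261,391))])
print('console top',[np.round(at_z(d,u*k,v*k,.045),3)[:2] for u,v in((95,247),(188,239),(194,353),(97,360))])
def crop(f,n,x0,y0,x1,y1,s):
    cv2.imwrite(f'pics/{n}.png',cv2.resize(load(f)['image'][y0:y1,x0:x1,::-1],None,fx=s,fy=s,interpolation=cv2.INTER_CUBIC))
a=load('top0')['image'][155:265,30:160,::-1]; b=load('scene0')['image'][180:280,380:510,::-1]
A=cv2.resize(a,(520,440),interpolation=cv2.INTER_CUBIC)
cv2.imwrite('pics/con0.png',A)
E
```

```text
p1 [0.437 0.021 0.058]
p2 [ 0.458 -0.108  0.059]
p3 [ 0.459 -0.295  0.054]
s1 [0.613 0.065 0.024]
s2 [ 0.615 -0.112  0.025]
s3 [ 0.609 -0.296  0.028]
button [0.452 0.323 0.065]
barend [0.511 0.219 0.091]
barroot [0.507 0.267 0.086]
jar [ 0.438 -0.562  0.059]
bolt [ 0.271  0.373 -0.002]
mat [array([0.528, 0.142]), array([ 0.531, -0.415]), array([ 0.362, -0.414]), array([0.365, 0.141])]
console top [array([0.631, 0.46 ]), array([0.649, 0.285]), array([0.431, 0.261]), array([0.416, 0.439])]
```

View pics/con0.png

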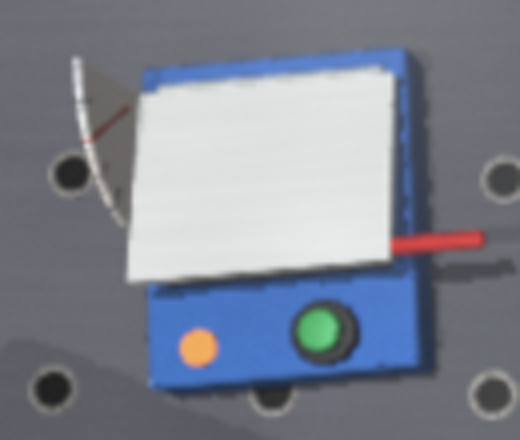

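The screen already stands at roughly 12°: the bar is about 0.082 m high. Console yaw is about 5.5° with its centre at about (0.532, 0.361). I'll go above the bar.

```bash
python3 - <<'E'
from h import *
go([.51,.235,.2],5.5)
E
```

```text
shift mm [-369.9 -227.    22. ] tilt fix deg [-0.1   0.01  0.  ]
toolx yaw 155.95 tooly yaw 65.95
turn about tool z 60.45
```

```bash
python3 -m jog '[[[-20,-12,0,0,0,3,87],[-60,-36,5,0,0,10,87],[-105,-64,10,0,0,18,87],[-150,-92,15,0,0,26,87],[-195,-120,20,0,0,34,87],[-240,-148,22,0,0,42,87],[-285,-175,22,0,0,50,87],[-330,-202,22,0,0,57,87],[-360,-220,22,0,0,60.4,87],[-370,-227,22,0,0,60.4,87]]]'; python3 -m jog '[[[0,0,0,0,0,0,87],[0,0,0,0,0,0,87],[0,0,0,0,0,0,87]]]'; python3 - <<'E'
from h import *
d=shot('wrist','w1'); print(d['fov_y'],ray(d,280,210)); print(tool()[0]); go([.51,.235,.2],5.5)
print(proj(d,[[.51,.235,.082],[.576,.24,.16]]))
E
```

```text
time: 1.1
position: [0.5136, 0.2285, 0.2005]
tool_rot: [2.121, 2.313, -0.002]
ft_force: [-0.0, 0.2, 0.1]
grip_width: 1.002
grip_force: 0.0
time: 1.4
position: [0.5089, 0.238, 0.2003]
tool_rot: [-2.106, -2.33, 0.0]
ft_force: [-0.1, 0.5, -0.2]
grip_width: 0.998
grip_force: 0.0
70.96382000465955 (array([0.50157161, 0.31270053, 0.36208884]), array([ 0.02923169, -0.28811577, -0.95726877]))
[0.50902064 0.23785097 0.2003515 ]
shift mm [-2.9  0.7  0.3] tilt fix deg [-0.04 -0.04 -0.  ]
toolx yaw 95.78 tooly yaw 5.78
turn about tool z 0.28
[[280.5551032  203.62019499]
 [370.88234609 234.48341876]]
```

View pics/w1.png

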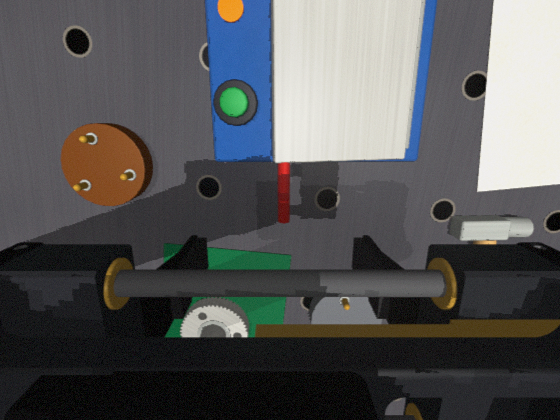

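The bar runs from (284,162) to (283,222), so its grip point is at about (283,202), close to the prediction. The button centre is at (234,101), and the console's near corners are at (216,160) and (417,160).

```bash
python3 - <<'E'
from h import *
d=load('w1')
b=at_d(d,283.5,201); print('bar',b,at_d(d,283.5,180),'button',at_d(d,234,101), 'screen pts',at_d(d,290,130),at_d(d,390,130))
print('corners',at_z(d,216,160,.045),at_z(d,417,160,.045))
b[2]-=.006+.019; go(b,5.5)
E
```

```text
bar [0.51239961 0.23938517 0.08734319] [0.51024672 0.25979802 0.08704889] button [0.45611096 0.32667147 0.06556464] screen pts [0.5112582  0.3060609  0.08749345] [0.6091694  0.31543799 0.06514737]
corners [0.43728083 0.26599081 0.045     ] [0.65159239 0.28789813 0.045     ]
shift mm [  1.1   3.6 138. ] tilt fix deg [-0.04 -0.04 -0.  ]
toolx yaw 95.78 tooly yaw 5.78
turn about tool z 0.28
```

```bash
python3 -m jog '[[[1,4,35,0,0,0,87],[1,4,80,0,0,0,87],[1,4,115,0,0,0,87],[1,4,134,0,0,0,60],[1,4,138,0,0,0,40],[1,4,138,0,0,0,0],[1,4,138,0,0,0,0],[1,4,138,0,0,0,0],[1,4,138,0,0,0,0],[1,4,138,0,0,0,0]]]' 20; python3 -m jog '[[[0,0,0,0,0,0,0],[0,0,0,0,0,0,0],[0,0,0,0,0,0,0]]]'
```

```text
time: 2.45
position: [0.5147, 0.2371, 0.0634]
tool_rot: [2.111, 2.326, 0.002]
ft_force: [1.0, -0.4, 0.1]
grip_width: 0.446
grip_force: 0.0
time: 2.75
position: [0.5142, 0.2368, 0.0626]
tool_rot: [-2.111, -2.326, -0.0]
ft_force: [0.2, -0.3, 0.4]
grip_width: 0.174
grip_force: 1.3
```

```bash
python3 -m jog '[[[0,0,0,0,0,0,0],[0,0,0,0,0,0,0],[0,0,0,0,0,0,0]]]'; python3 -m jog '[[[0,2,-8,0,0,0,0],[0,6,-17,0,0,0,0],[0,10,-25,0,0,0,0],[0,17,-37,0,0,0,0],[0,25,-48,0,0,0,0],[0,34,-58,0,0,0,0],[0,44,-67,0,0,0,0],[0,56,-75,0,0,0,0],[0,67.5,-82,0,0,0,0],[0,67.5,-82,0,0,0,0]]]';  python3 -m jog '[[[0,0,0,0,0,0,0],[0,0,0,0,0,0,0],[0,0,0,0,0,0,0]]]'
python3 - <<'E'
from h import *
d=shot('wrist','w2');d=shot('scene','s2'); t=shot('top','t2')
a=d['image'][160:290,380:520,::-1]; A=cv2.resize(a,(560,520),interpolation=cv2.INTER_CUBIC); cv2.imwrite('pics/s2c.png',A)
E
```

```text
time: 3.05
position: [0.5126, 0.2366, 0.0622]
tool_rot: [-2.11, -2.325, 0.005]
ft_force: [-5.2, -0.5, 3.3]
grip_width: 0.129
grip_force: 20.0
time: 4.05
position: [0.5823, 0.2438, 0.1489]
tool_rot: [-2.111, -2.326, -0.003]
ft_force: [-8.6, -2.1, 13.6]
grip_width: 0.13
grip_force: 20.0
time: 4.35
position: [0.5823, 0.2438, 0.149]
tool_rot: [2.111, 2.326, 0.005]
ft_force: [-8.4, -0.9, 11.8]
grip_width: 0.126
grip_force: 20.0
```

View pics/s2c.png

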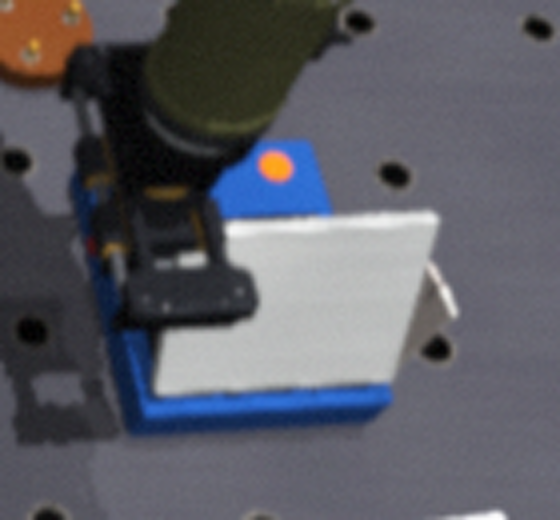

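```bash
cat >> h.py <<'E'
def cloud(d):
    H,W=d['depth'].shape; v,u=np.mgrid[:H,:W]; Rm=R.from_rotvec(np.ravel(d['rvec'])).as_matrix(); f=foc(d)
    c=np.stack([(u-d['cx'])/f,(v-d['cy'])/f,np.ones((H,W))],-1)*d['depth'][...,None]; return (c-np.ravel(d['tvec']))@Rm
def screen(d,hinge=(.6245,.3745),yaw=5.7):
    P=cloud(d); im=d['image'].astype(int); a=np.radians(yaw); q=P[...,:2]-hinge
    x=q[...,0]*np.cos(a)+q[...,1]*np.sin(a); y=-q[...,0]*np.sin(a)+q[...,1]*np.cos(a); z=P[...,2]-.047
    m=(im.min(-1)>110)&(np.ptp(im,-1)<40)&(abs(y)<.08)&(x>-.16)&(x<.06)&(z>.004)&(d['depth']>0)
    X=np.c_[x[m],z[m]]; c=np.median(X,0); 
    for _ in range(3):
        u,s,vt=np.linalg.svd(X-X.mean(0),full_matrices=False); r=(X-X.mean(0))@vt[1]; X=X[abs(r)<.004]
    n=vt[1]*np.sign(vt[1][1] or 1); print('screen px',len(X),'angle',np.degrees(np.arctan2(abs(vt[0][1]),abs(vt[0][0]))),'offset of face',X.mean(0)@n)
E
python3 - <<'E'
from h import *
screen(load('s2'));screen(load('t2'));screen(load('w2'));screen(load('top0'));screen(load('scene0'));screen(load('w1'))
E
```

```text
screen px 1979 angle 61.17941820530721 offset of face 0.013110848784914883
screen px 35 angle 62.233922878865066 offset of face 0.010615041355525273
screen px 15514 angle 60.81784262525354 offset of face 0.014092663597945273
screen px 2517 angle 12.349504713961512 offset of face 0.013103100185207292
screen px 2368 angle 12.441438696962601 offset of face 0.01445275322126699
screen px 21632 angle 12.132746950144366 offset of face 0.013476661538908618
```

```bash
python3 -m jog '[[[0,-1.5,0,0,0,0,0],[0,-2.5,0.5,0,0,0,0],[0,-2.5,0.5,0,0,0,0],[0,-2.5,0.5,0,0,0,0]]]'; python3 - <<'E'
from h import *
screen(shot('wrist','w3')); screen(shot('scene','s3'))
E
```

```text
time: 4.9
position: [0.5818, 0.2438, 0.1487]
tool_rot: [2.11, 2.324, 0.011]
ft_force: [-3.2, -0.2, 10.6]
grip_width: 0.128
grip_force: 20.0
screen px 15532 angle 60.53751612821714 offset of face 0.014108999827267257
screen px 1996 angle 60.9825593495866 offset of face 0.013005800498882163
```

```bash
python3 -m jog '[[[0,-1.5,1,0,0,0,0],[0,-2.5,2,0,0,0,0],[0,-2.5,2,0,0,0,0],[0,-2.5,2,0,0,0,0]]]';python3 -m jog '[[[0,0,0,0,0,0,30],[0,0,0,0,0,0,40],[0,0,0,0,0,0,40],[0,0,0,0,0,0,40],[0,0,-20,0,0,0,40],[0,0,-50,0,0,0,60],[0,0,-80,0,0,0,87],[0,0,-80,0,0,0,87]]]'; python3 - <<'E'
from h import *
screen(shot('wrist','w4')); screen(shot('scene','s4')); t=shot('top','t4')
im=t['image'];cv2.imwrite('pics/t4c.png',cv2.resize(im[150:290,160:400,::-1],(800,467),interpolation=cv2.INTER_CUBIC))
E
```

```text
time: 5.4
position: [0.5794, 0.2436, 0.1475]
tool_rot: [2.11, 2.324, 0.011]
ft_force: [-4.3, -1.0, 12.6]
grip_width: 0.129
grip_force: 20.0
time: 6.2
position: [0.579, 0.2437, 0.227]
tool_rot: [2.109, 2.324, 0.012]
ft_force: [0.1, -0.4, -0.3]
grip_width: 0.645
grip_force: 0.0
screen px 10936 angle 59.49869650067959 offset of face 0.013815566642069501
screen px 2095 angle 59.806316229986805 offset of face 0.01307827207873185
```

View pics/t4c.png

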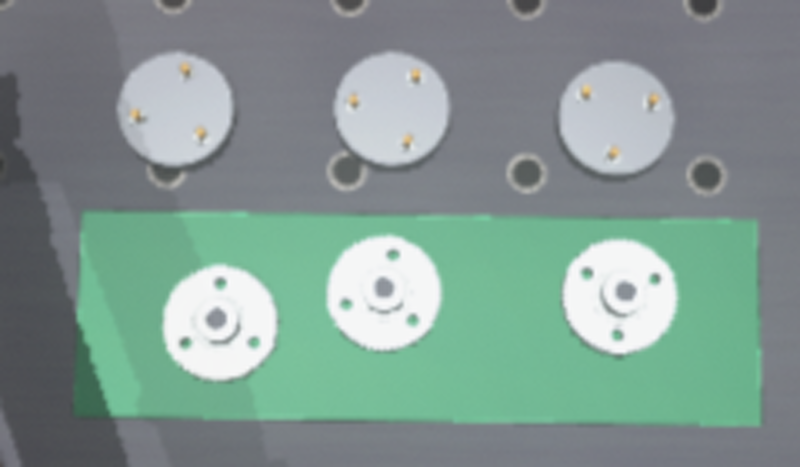

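Screen is at 59.7°. In the crop I read the stud tips and pulley holes; next I'll compute centres and angles.

```bash
cat >> h.py <<'E'
def tri(d,px,z):
    """centre and angle (mod 120) of three points 32 mm from centre at height z"""
    P=np.array([at_z(d,u,v,z)[:2] for u,v in px]); c=P.mean(0); q=(P-c)@[1,1j]
    a=np.degrees(np.angle((q**3).mean())/3); print('c',np.round(c*1000,1),'ang%120',round(a,1),'r',np.round(abs(q)*1000,1)); return c,a
E
python3 - <<'E'
from h import *
t=load('t4')
S=[[(184,69),(135,115),(200,132)],[(415,76),(353,101),(407,142)],[(585,92),(653,101),(613,154)]]
H=[[(219,283),(185,342),(254,342)],[(392,254),(346,304),(413,320)],[(587,272),(655,279),(617,335)]]
for s in S: tri(t,[(160+u*.3-.35,150+v*.3-.35) for u,v in s],.042)
for s in H: tri(t,[(160+u*.3-.35,150+v*.3-.35) for u,v in s],.023)
go([.45,-.11,.25],-90); print(np.round(ctrl.get_state()['joint_positions'],2))
E
```

```text
c [613.3  66.6] ang%120 -14.4 r [31.5 31.8 31.6]
c [ 614.7 -111.5] ang%120 -36.7 r [31.7 31.8 32.2]
c [ 609.2 -295.1] ang%120 53.3 r [32.4 32.1 32.2]
c [438.5  25.7] ang%120 1.4 r [31.9 31.7 32.4]
c [ 464.2 -106.8] ang%120 -12.1 r [32.3 31.9 32.5]
c [ 464.3 -298.2] ang%120 55.1 r [32.3 31.9 32.4]
shift mm [-338.9 -159.7  -28.4] tilt fix deg [-0.04  0.02  0.  ]
toolx yaw 95.55 tooly yaw 5.55
turn about tool z -84.45
[-0.7   0.27  0.31  1.53 -0.08  1.35 -0.28]
```

```bash
python3 -m jog '[[[-25,-10,-15,0,0,6,87],[-65,-30,-28,0,0,14,87],[-105,-50,-28,0,0,22,87],[-145,-70,-28,0,0,30,87],[-185,-88,-28,0,0,38,87],[-225,-106,-28,0,0,46,87],[-265,-124,-28,0,0,54,87],[-300,-141,-28,0,0,62,87],[-330,-156,-28,0,0,70,87],[-339,-160,-28,0,0,77,87]]]';python3 -m jog '[[[0,0,0,0,0,8,87],[0,0,0,0,0,15,87],[0,0,0,0,0,18.5,87],[0,0,0,0,0,18.5,87],[0,0,0,0,0,18.5,87],[0,0,0,0,0,18.5,87]]]'; python3 - <<'E'
from h import *
d=shot('wrist','w5'); go([.45,-.11,.25],-90); print(np.round(ctrl.get_state()['joint_positions'],2))
cv2.imwrite('pics/w5c.png',cv2.resize(d['image'][:300,:,::-1],(800,428),interpolation=cv2.INTER_CUBIC))
E
```

```text
time: 7.35
position: [0.4477, -0.1139, 0.2489]
tool_rot: [-3.103, -0.489, 0.003]
ft_force: [0.4, -0.0, 0.5]
grip_width: 1.001
grip_force: 0.0
time: 7.95
position: [0.4497, -0.1099, 0.2495]
tool_rot: [3.142, 0.003, -0.001]
ft_force: [-0.8, 0.8, 0.3]
grip_width: 1.0
grip_force: 0.0
shift mm [ 0.2  0.1 -0.3] tilt fix deg [ 0.    0.03 -0.  ]
toolx yaw 0.11 tooly yaw -89.89
turn about tool z 0.11
[-0.42 -0.13  0.56  1.87  0.07  1.39 -1.45]
```

View pics/w5c.png

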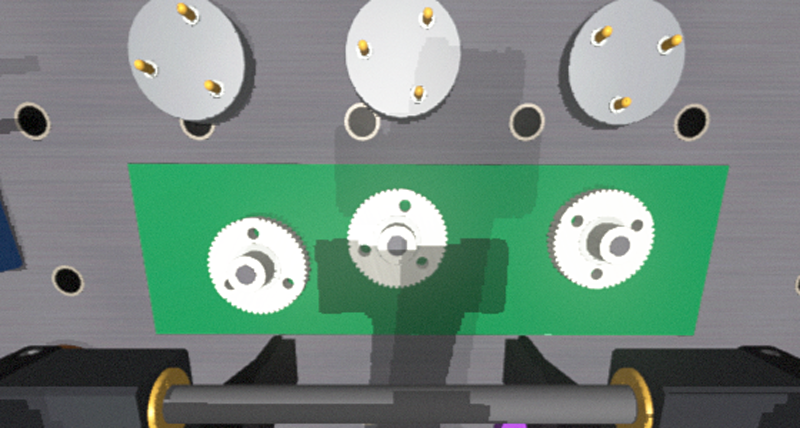

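```bash
python3 - <<'E'
from h import *
t=load('w5')
S=[[(182,9),(140,65),(208,86)],[(428,11),(362,43),(419,89)],[(607,32),(679,40),(627,101)]]
H=[[(253,233),(230,284),(289,283)],[(405,206),(365,250),(422,262)],[(577,220),(637,226),(597,274)]]
for s in S: tri(t,[(u*.7-.15,v*.7-.15) for u,v in s],.042)
for s in H: tri(t,[(u*.7-.15,v*.7-.15) for u,v in s],.023)
E
```

```text
c [614.4  65.1] ang%120 -15.7 r [31.9 31.1 31.5]
c [ 618.9 -112.3] ang%120 -36.3 r [31.8 32.2 31.8]
c [ 612.5 -296.8] ang%120 54.0 r [32.2 32.8 31.1]
c [439.6  23.9] ang%120 1.6 r [32.1 32.2 32.6]
c [ 465.9 -108. ] ang%120 -12.3 r [31.4 31.6 31.3]
c [ 465.8 -299. ] ang%120 55.6 r [32.7 31.7 32. ]
```

```bash
python3 -m jog '[[[15,-2.5,40,0,0,0,87],[15,-2.5,90,0,0,0,87],[15,-2.5,140,0,0,0,87],[15.3,-2.6,180,0,0,0,70],[15.3,-2.6,205,0,0,0,60],[15.3,-2.6,218,0,0,0,55],[15.3,-2.6,223,0,0,0,50],[15.3,-2.6,223,0,0,0,50]]]' 30; python3 -m jog '[[[0,0,0,0,0,0,20],[0,0,0,0,0,0,20],[0,0,0,0,0,0,20],[0,0,0,0,0,0,20],[0,0,0,0,0,0,20],[0,0,0,0,0,0,20]]]'; python3 -m jog '[[[0,0,-10,0,0,0,20],[0,0,-30,0,0,0,20],[0,0,-55,0,0,0,20],[0,0,-60,0,0,0,20],[0,0,-60,0,0,0,20],[0,0,-60,0,0,0,20]]]'; python3 -c "
from h import *
go([.6168,-.1119,.086],-90-24.3)"
```

```text
time: 8.8
position: [0.4657, -0.1074, 0.0274]
tool_rot: [3.141, 0.002, 0.001]
ft_force: [0.4, -0.2, -0.5]
grip_width: 0.642
grip_force: 0.0
time: 9.4
position: [0.4661, -0.1072, 0.028]
tool_rot: [-3.141, -0.002, -0.003]
ft_force: [-1.9, 0.0, 6.1]
grip_width: 0.381
grip_force: 30.0
time: 10.0
position: [0.4642, -0.1071, 0.086]
tool_rot: [-3.141, -0.002, 0.003]
ft_force: [-0.3, 0.3, -3.6]
grip_width: 0.38
grip_force: 30.0
shift mm [152.6   4.9  -0.3] tilt fix deg [-0.02  0.11  0.  ]
toolx yaw 0.06 tooly yaw -89.94
turn about tool z 24.36
```

```bash
python3 -m jog '[[[20,1,0,0,0,4,20],[50,2,0,0,0,9,20],[90,3,0,0,0,15,20],[125,4,0,0,0,21,20],[147,5,0,0,0,24.4,20],[153.5,4.8,0,0,0,24.4,20],[153.5,4.8,0,0,0,24.4,20],[153.5,4.8,0,0,0,24.4,20],[153.5,4.8,0,0,0,24.4,20],[153.5,4.8,0,0,0,24.4,20]]]'; python3 - <<'E'
from h import *
d=shot('wrist','w6'); s=shot('scene','s6'); go([.6178,-.1118,.086],-90-24.3)
a=cv2.resize(d['image'][90:330,140:460,::-1],(640,480),interpolation=cv2.INTER_CUBIC)
u,v=proj(s,[[.6168,-.1119,.05]])[0]; print(u,v); u,v=int(u),int(v)
b=cv2.resize(s['image'][v-40:v+40,u-50:u+50,::-1],(600,480),interpolation=cv2.INTER_CUBIC)
cv2.imwrite('pics/w6c.png',cv2.resize(np.hstack([a,b]),None,fx=.64,fy=.64,interpolation=cv2.INTER_AREA))
E
```

```text
time: 11.0
position: [0.6179, -0.1121, 0.0872]
tool_rot: [-3.07, 0.663, 0.0]
ft_force: [0.7, 0.5, -4.1]
grip_width: 0.383
grip_force: 30.0
shift mm [-0.6  0.1  1.4] tilt fix deg [-0.05 -0.01 -0.  ]
toolx yaw -24.35 tooly yaw -114.35
turn about tool z -0.05
275.0039746664144 245.74317108537906
```

View pics/w6c.png

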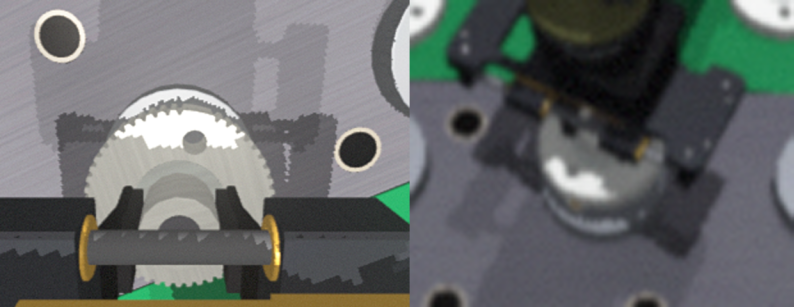

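```bash
python3 -m jog '[[[-0.3,0,8,0,0,0,20],[-0.3,0,16,0,0,0,20],[-0.3,0,19,0,0,0,20],[-0.3,0,21,0,0,0,20],[-0.3,0,23,0,0,0,20],[-0.3,0,25,0,0,0,20],[-0.3,0,25,0,0,0,20]]]'
```

```text
time: 11.8
position: [0.6184, -0.1119, 0.0618]
tool_rot: [3.071, -0.663, -0.0]
ft_force: [-0.1, 1.0, -4.8]
grip_width: 0.382
grip_force: 30.0
```

```bash
python3 -m jog '[[[0,0,3,0,0,0,20],[0,0,6,0,0,0,20],[0,0,9,0,0,0,20],[0,0,11,0,0,0,20],[0,0,12.5,0,0,0,20],[0,0,12.5,0,0,0,20]]]'
```

```text
time: 12.4
position: [0.6182, -0.1118, 0.0503]
tool_rot: [-3.07, 0.663, 0.001]
ft_force: [-3.2, 0.9, 2.9]
grip_width: 0.38
grip_force: 30.0
```

```bash
python3 -m jog '[[[0,0,0,0,0,0,40],[0,0,0,0,0,0,60],[0,0,0,0,0,0,60],[0,0,-10,0,0,0,70],[0,0,-40,0,0,0,70],[0,0,-90,0,0,0,87],[0,0,-130,0,0,0,87],[0,0,-150,0,0,0,87],[0,0,-150,0,0,0,87]]]';python3 -c "
from h import *
go([.450,-.24,.2],-90)"
```

```text
time: 13.3
position: [0.6209, -0.1128, 0.2046]
tool_rot: [-3.069, 0.663, -0.013]
ft_force: [0.8, -0.4, -0.3]
grip_width: 0.983
grip_force: 0.0
shift mm [-103.3  186.4    3.2] tilt fix deg [-0.18 -0.45 -0.  ]
toolx yaw -24.37 tooly yaw -114.37
turn about tool z -24.37
```

```bash
python3 -m jog '[[[-20,35,0,0,0,-4,87],[-40,75,0,0,0,-9,87],[-60,115,0,0,0,-14,87],[-82,155,0,0,0,-20,87],[-98,178,0,0,0,-24,87],[-103,186,0,0,0,-24.4,87],[-103,186,0,0,0,-24.4,87],[-103,186,0,0,0,-24.4,87]]]'; python3 - <<'E'
from h import *
d=shot('wrist','w7'); t=shot('top','t7'); go([.45,-.24,.2],-90)
a=cv2.resize(d['image'][:270,:,::-1],(560,270)); b=cv2.resize(t['image'][150:290,160:400,::-1],(560,327),interpolation=cv2.INTER_CUBIC)
cv2.imwrite('pics/w7c.png',np.vstack([a,b]))
E
```

```text
time: 14.1
position: [0.449, -0.2377, 0.1994]
tool_rot: [-3.141, -0.003, -0.001]
ft_force: [0.8, 0.8, 0.9]
grip_width: 0.996
grip_force: 0.0
shift mm [ 0.7  2.5 -0.7] tilt fix deg [ 0.02  0.01 -0.  ]
toolx yaw 0.18 tooly yaw -89.82
turn about tool z 0.18
```

View pics/w7c.png

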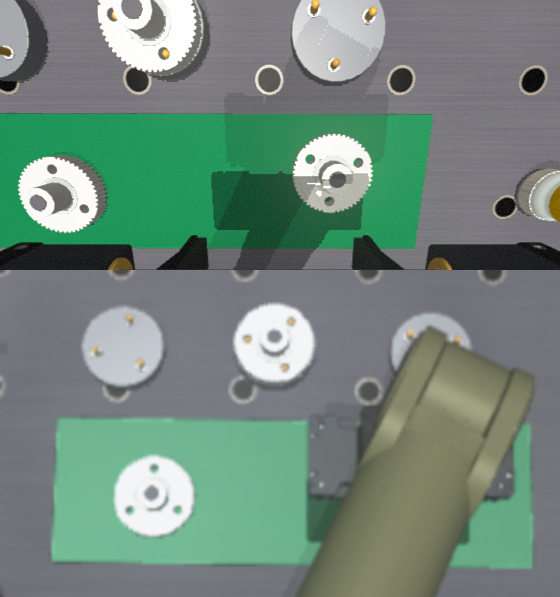

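Pulley2 is home on the middle stand, with brass visible in its holes. In the wrist view, pulley3's holes are at (310,159), (353,165) and (329,200). Stand3's tips are at (314,5), (373,11) and (335,62).

```bash
python3 - <<'E'
from h import *
t=load('w7')
tri(t,[(314,6),(373,11.5),(335,62)],.042); tri(t,[(310,159),(353,165),(329,200)],.023)
go([.465,-.2985,.0265],-90)
E
```

```text
c [ 611.7 -296.1] ang%120 54.3 r [31.5 32.7 30.9]
c [ 464.8 -297.1] ang%120 55.7 r [30.7 27.6 30. ]
shift mm [ 15.6  61.  172.8] tilt fix deg [ 0.02  0.01 -0.  ]
toolx yaw 0.18 tooly yaw -89.82
turn about tool z 0.18
```

```bash
python3 -m jog '[[[8,30,10,0,0,0.2,87],[15.5,61,50,0,0,0.2,87],[15.5,61,95,0,0,0.2,87],[15.5,61,130,0,0,0.2,70],[15.5,61,155,0,0,0.2,60],[15.5,61,168,0,0,0.2,55],[15.5,61,172.5,0,0,0.2,50],[15.5,61,172.5,0,0,0.2,50]]]' 30; python3 -m jog '[[[0,0,0,0,0,0,20],[0,0,0,0,0,0,20],[0,0,0,0,0,0,20],[0,0,0,0,0,0,20],[0,0,0,0,0,0,20],[0,0,0,0,0,0,20]]]'; python3 -m jog '[[[0,0,-10,0,0,0,20],[0,0,-30,0,0,0,20],[0,0,-55,0,0,0,20],[0,0,-60,0,0,0,20],[0,0,-60,0,0,0,20],[0,0,-60,0,0,0,20]]]'; python3 -c "
from h import *
go([.6118,-.296,.086],-90-1.5)"
```

```text
time: 15.0
position: [0.4642, -0.2997, 0.0272]
tool_rot: [3.141, -0.003, 0.0]
ft_force: [-0.1, 0.0, 0.0]
grip_width: 0.638
grip_force: 0.0
time: 15.6
position: [0.4644, -0.299, 0.0282]
tool_rot: [-3.14, 0.004, -0.003]
ft_force: [-0.7, 3.0, 6.2]
grip_width: 0.383
grip_force: 30.0
time: 16.2
position: [0.4627, -0.2993, 0.086]
tool_rot: [-3.141, 0.004, 0.002]
ft_force: [0.1, -0.4, -5.0]
grip_width: 0.381
grip_force: 30.0
shift mm [149.1  -3.7  -0.3] tilt fix deg [-0.05  0.09  0.  ]
toolx yaw -0.14 tooly yaw -90.14
turn about tool z 1.36
```

```bash
python3 -m jog '[[[20,-1,0,0,0,0.5,20],[50,-2,0,0,0,1,20],[90,-3,0,0,0,1.4,20],[125,-4,0,0,0,1.4,20],[144,-3.7,0,0,0,1.4,20],[148.5,-3.7,0,0,0,1.4,20],[148.5,-3.7,0,0,0,1.4,20],[148.5,-3.7,0,0,0,1.4,20],[148.5,-3.7,0,0,0,1.4,20]]]'; python3 -m jog '[[[0,0,0,0,0,0,20],[0,0,8,0,0,0,20],[0,0,16,0,0,0,20],[0,0,19,0,0,0,20],[0,0,21,0,0,0,20],[0,0,23,0,0,0,20],[0,0,25,0,0,0,20],[0,0,25,0,0,0,20]]]'
```

```text
time: 17.1
position: [0.6104, -0.2972, 0.0868]
tool_rot: [-3.141, 0.045, 0.002]
ft_force: [-0.0, 0.0, -4.5]
grip_width: 0.383
grip_force: 30.0
time: 17.9
position: [0.6119, -0.2965, 0.0618]
tool_rot: [-3.141, 0.043, 0.0]
ft_force: [-0.3, -0.1, -4.8]
grip_width: 0.387
grip_force: 30.0
```

Past the tips without force; I'll seat it.

```bash
python3 -m jog '[[[0,0,3,0,0,0,20],[0,0,6,0,0,0,20],[0,0,9,0,0,0,20],[0,0,11,0,0,0,20],[0,0,12.5,0,0,0,20],[0,0,12.5,0,0,0,20]]]';  python3 -m jog '[[[0,0,0,0,0,0,40],[0,0,0,0,0,0,60],[0,0,0,0,0,0,60],[0,0,-10,0,0,0,70],[0,0,-40,0,0,0,70],[0,0,-90,0,0,0,87],[0,0,-130,0,0,0,87],[0,0,-150,0,0,0,87],[0,0,-150,0,0,0,87]]]'; python3 -c "
from h import *
go([.44,-.03,.2],-90)"
```

```text
time: 18.5
position: [0.612, -0.2966, 0.0503]
tool_rot: [-3.141, 0.043, -0.001]
ft_force: [-1.2, 1.0, 1.0]
grip_width: 0.383
grip_force: 30.0
time: 19.4
position: [0.614, -0.2982, 0.2049]
tool_rot: [3.138, -0.043, 0.012]
ft_force: [0.1, 0.2, 0.3]
grip_width: 0.986
grip_force: 0.0
shift mm [-181.2 -263.4    2.7] tilt fix deg [ 0.16 -0.46  0.  ]
toolx yaw -1.56 tooly yaw -91.56
turn about tool z -1.56
```

```bash
python3 -m jog '[[[-15,-22,0,0,0,0,87],[-40,-58,0,0,0,-1.5,87],[-67,-98,0,0,0,-1.5,87],[-95,-138,0,0,0,-1.5,87],[-122,-178,0,0,0,-1.5,87],[-150,-218,0,0,0,-1.5,87],[-172,-251,0,0,0,-1.5,87],[-181,-263,0,0,0,-1.5,87],[-181,-263,0,0,0,-1.5,87],[-181,-263,0,0,0,-1.5,87]]]'; python3 - <<'E'
from h import *
d=shot('wrist','w8'); t=shot('top','t8'); 
a=d['image'][:270,:,::-1]; b=cv2.resize(t['image'][150:290,160:400,::-1],(560,327),interpolation=cv2.INTER_CUBIC)
cv2.imwrite('pics/w8c.png',np.vstack([a,b]))
E
```

```text
time: 20.4
position: [0.4383, -0.0293, 0.1993]
tool_rot: [3.141, -0.001, 0.0]
ft_force: [-0.0, 0.2, 0.4]
grip_width: 0.997
grip_force: 0.0
```

View pics/w8c.png

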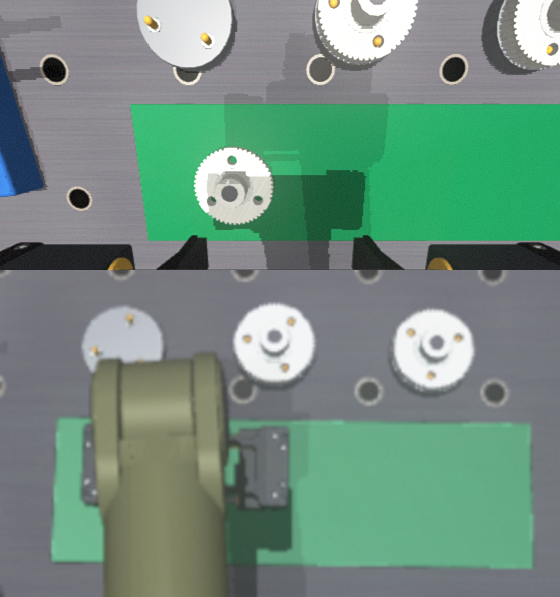

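Pulley3 is seated. Pulley1's holes are at (232,160), (211,201) and (258,200).

```bash
python3 - <<'E'
from h import *
t=load('w8'); tri(t,[(232,160),(211,201),(258,200)],.023)
go([.4395,.0248,.0265],-90)
E
```

```text
c [439.2  24.3] ang%120 1.1 r [32.  32.3 32.1]
shift mm [  0.7 -55.  172.9] tilt fix deg [ 0.04 -0.    0.  ]
toolx yaw -0.18 tooly yaw -90.18
turn about tool z -0.18
```

```bash
python3 -m jog '[[[0.5,-27,10,0,0,-0.2,87],[0.7,-55,50,0,0,-0.2,87],[0.7,-55,95,0,0,-0.2,87],[0.7,-55,130,0,0,-0.2,70],[0.7,-55,155,0,0,-0.2,60],[0.7,-55,168,0,0,-0.2,55],[0.7,-55,172.5,0,0,-0.2,50],[0.7,-55,172.5,0,0,-0.2,50]]]' 30; python3 -m jog '[[[0,0,0,0,0,0,20],[0,0,0,0,0,0,20],[0,0,0,0,0,0,20],[0,0,0,0,0,0,20],[0,0,0,0,0,0,20],[0,0,0,0,0,0,20]]]'; python3 -m jog '[[[0,0,-10,0,0,0,20],[0,0,-30,0,0,0,20],[0,0,-55,0,0,0,20],[0,0,-60,0,0,0,20],[0,0,-60,0,0,0,20],[0,0,-60,0,0,0,20]]]'; python3 -c "
from h import *
go([.6139,.0659,.086],-90-16.6)"
```

```text
time: 21.3
position: [0.439, 0.0251, 0.0266]
tool_rot: [3.14, 0.001, -0.002]
ft_force: [0.1, -0.1, 0.0]
grip_width: 0.639
grip_force: 0.0
time: 21.9
position: [0.4397, 0.026, 0.0278]
tool_rot: [-3.141, -0.004, -0.002]
ft_force: [-1.0, -2.0, 6.3]
grip_width: 0.382
grip_force: 30.0
time: 22.5
position: [0.4379, 0.0263, 0.086]
tool_rot: [3.141, 0.004, -0.003]
ft_force: [-0.5, 0.1, -3.3]
grip_width: 0.383
grip_force: 30.0
shift mm [176.1 -39.1  -0.3] tilt fix deg [ 0.01  0.1  -0.  ]
toolx yaw 0.16 tooly yaw -89.84
turn about tool z 16.76
```

```bash
python3 -m jog '[[[20,-4,0,0,0,3,20],[55,-12,0,0,0,7,20],[95,-21,0,0,0,12,20],[135,-30,0,0,0,16.5,20],[165,-37,0,0,0,16.5,20],[176.5,-39.5,0,0,0,16.5,20],[176.5,-39.5,0,0,0,16.5,20],[176.5,-39.5,0,0,0,16.5,20],[176.5,-39.5,0,0,0,16.5,20],[176.5,-39.5,0,0,0,16.5,20]]]'; python3 -m jog '[[[0,0,0,0,0,0,20],[0,0,8,0,0,0,20],[0,0,16,0,0,0,20],[0,0,19,0,0,0,20],[0,0,21,0,0,0,20],[0,0,23,0,0,0,20],[0,0,25,0,0,0,20],[0,0,25,0,0,0,20]]]'
```

```text
time: 23.5
position: [0.6143, 0.0659, 0.0869]
tool_rot: [-3.109, 0.447, 0.001]
ft_force: [0.0, -0.4, -2.9]
grip_width: 0.386
grip_force: 30.0
time: 24.3
position: [0.6152, 0.0662, 0.0619]
tool_rot: [3.11, -0.447, -0.0]
ft_force: [-0.2, 0.6, -3.7]
grip_width: 0.384
grip_force: 30.0
```

```bash
python3 -m jog '[[[0,0,3,0,0,0,20],[0,0,6,0,0,0,20],[0,0,9,0,0,0,20],[0,0,11,0,0,0,20],[0,0,12.5,0,0,0,20],[0,0,12.5,0,0,0,20]]]';  python3 -m jog '[[[0,0,0,0,0,0,40],[0,0,0,0,0,0,60],[0,0,0,0,0,0,60],[0,0,-10,0,0,0,70],[0,0,-40,0,0,0,70],[0,0,-90,0,0,0,87],[0,0,-130,0,0,0,87],[0,0,-150,0,0,0,87],[0,0,-150,0,0,0,87]]]'; python3 -c "
from h import *
go([.455,.325,.2],-90)"
```

```text
time: 24.9
position: [0.6152, 0.0662, 0.05]
tool_rot: [-3.109, 0.447, 0.001]
ft_force: [-2.9, -0.1, 1.2]
grip_width: 0.38
grip_force: 30.0
time: 25.8
position: [0.6179, 0.0661, 0.2046]
tool_rot: [-3.106, 0.447, -0.012]
ft_force: [0.7, 1.2, 0.1]
grip_width: 0.984
grip_force: 0.0
shift mm [-229.3 -202.5    3.8] tilt fix deg [-0.25 -0.42 -0.  ]
toolx yaw -16.37 tooly yaw -106.37
turn about tool z -16.37
```

```bash
python3 -m jog '[[[-20,-18,0,0,0,-2,60],[-52,-46,2,0,0,-4,30],[-85,-75,4,0,0,-7,0],[-118,-104,4,0,0,-9,0],[-150,-132,4,0,0,-11,0],[-182,-160,4,0,0,-14,0],[-210,-185,4,0,0,-16.4,0],[-229,-202,4,0,0,-16.4,0],[-229,-202,4,0,0,-16.4,0],[-229,-202,4,0,0,-16.4,0]]]'; python3 - <<'E'
from h import *
d=shot('wrist','w9'); t=shot('top','t9'); s=shot('scene','s9'); screen(s); screen(d)
P=cloud(d); hsv=cv2.cvtColor(d['image'],cv2.COLOR_RGB2HSV)
m=cv2.inRange(hsv,(45,120,60),(85,255,255))&np.uint8(255*((P[...,2]>.055)&(P[...,2]<.08)))
n,l,st,c=cv2.connectedComponentsWithStats(m)
for i in range(1,n):
    if st[i,4]>60: print(st[i],c[i],P[l==i].mean(0))
b=cv2.resize(t['image'][130:290,160:400,::-1],(560,373),interpolation=cv2.INTER_CUBIC)
cv2.imwrite('pics/w9c.png',b)
go([.455,.325,.2],-90)
E
```

```text
time: 26.8
position: [0.452, 0.3243, 0.1948]
tool_rot: [3.14, 0.003, -0.001]
ft_force: [0.5, -1.0, -0.8]
grip_width: 0.168
grip_force: 0.0
screen px 2359 angle 59.82132675594516 offset of face 0.013148195631031364
screen px 13804 angle 54.89101067326814 offset of face 0.021489237681404604
[265 180  27  28 586] [277.73549488 193.81228669] [0.4565195  0.32575723 0.06585934]
shift mm [ 1.7 -2.2 -4.7] tilt fix deg [ 0.04 -0.    0.  ]
toolx yaw -0.11 tooly yaw -90.11
turn about tool z -0.11
```

View pics/w9c.png

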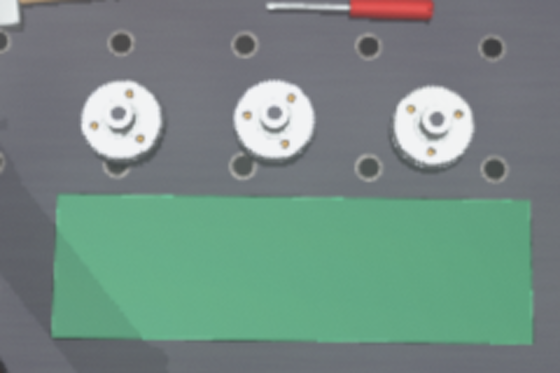

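```bash
python3 -m jog '[[[3.2,-3,40,0,0,0,0],[3.2,-3,85,0,0,0,0],[3.2,-3,115,0,0,0,0],[3.2,-3,126,0,0,0,0],[3.2,-3,130,0,0,0,0],[3.2,-3,132,0,0,0,0],[3.2,-3,134,0,0,0,0],[3.2,-3,136,0,0,0,0],[3.2,-3,137,0,0,0,0],[3.2,-3,137,0,0,0,0]]]'
```

```text
time: 27.95
position: [0.4572, 0.3279, 0.0613]
tool_rot: [-3.14, -0.001, -0.004]
ft_force: [-2.5, -5.1, 13.0]
grip_width: 0.006
grip_force: 6.1
```

```bash
python3 -m jog '[[[0,0,1.5,0,0,0,0],[0,0,1.5,0,0,0,0],[0,0,1.5,0,0,0,0]]]'; python3 -m jog '[[[0,0,-1.5,0,0,0,0],[0,0,-3,0,0,0,0],[0,0,-5,0,0,0,0],[0,0,-5,0,0,0,0],[0,0,-8,0,0,0,0],[0,0,-8,0,0,0,0]]]'
```

```text
time: 28.25
position: [0.4572, 0.3279, 0.0612]
tool_rot: [-3.139, -0.001, -0.004]
ft_force: [-5.7, -6.8, 20.3]
grip_width: 0.004
grip_force: 10.2
time: 28.85
position: [0.4562, 0.3282, 0.0656]
tool_rot: [-3.14, -0.002, -0.002]
ft_force: [2.3, -0.2, 1.8]
grip_width: 0.008
grip_force: 1.2
```

```bash
python3 - <<'E'
from h import *
d=load('w9'); P=cloud(d); c=np.array([277.7,193.8])
im=d['image']
for r in (0,8,12,15,17,19,21,24):
    a=np.radians(np.arange(0,360,30)); z=[P[int(round(c[1]+r*np.sin(t))),int(round(c[0]+r*np.cos(t)))][2] for t in a]; g=[im[int(round(c[1]+r*np.sin(t))),int(round(c[0]+r*np.cos(t)))].tolist() for t in a[::3]]
    print(r,np.round(np.array(z)*1000),g)
E
```

```text
0 [66. 66. 66. 66. 66. 66. 66. 66. 66. 66. 66. 66.] [[49, 158, 78], [49, 158, 78], [49, 158, 78], [49, 158, 78]]
8 [66. 66. 66. 66. 66. 68. 67. 67. 67. 67. 66. 65.] [[42, 154, 78], [48, 157, 79], [47, 156, 79], [36, 124, 70]]
12 [65. 66. 66. 65. 67. 67. 65. 66. 66. 65. 65. 63.] [[42, 133, 75], [37, 148, 72], [45, 155, 76], [35, 107, 63]]
15 [56. 57. 55. 57. 57. 57. 57. 56. 57. 57. 56. 56.] [[49, 48, 58], [48, 43, 52], [45, 47, 52], [94, 93, 95]]
17 [56. 56. 58. 56. 57. 57. 55. 57. 56. 56. 56. 56.] [[46, 49, 57], [44, 50, 59], [49, 49, 58], [100, 98, 101]]
19 [57. 55. 45.  1. 45. 56. 57. 56. 56. 57. 56. 55.] [[47, 50, 59], [66, 77, 97], [50, 49, 60], [100, 97, 102]]
21 [45. 46. -1.  1. 45. 45. 56. 56. 58. 57. 56. 55.] [[50, 90, 157], [93, 93, 97], [46, 72, 112], [79, 78, 85]]
24 [47. 44. -0. -0. -0. 44. 45. 44. 45. 45. 44. 45.] [[54, 99, 164], [93, 92, 96], [52, 97, 163], [66, 133, 231]]
```

The ring top is at 56 mm, so the button's travel was free, and it hit a firm stop. That is a full press and release. Now I'll return the pulleys, starting with pulley1.

```bash
python3 -m jog '[[[0,0,-15,0,0,0,0],[0,0,-60,0,0,0,20],[0,0,-105,0,0,0,40],[0,0,-130,0,0,0,60],[0,0,-135,0,0,0,87],[0,0,-135,0,0,0,87]]]'; python3 - <<'E'
from h import *
screen(shot('scene','s10'))
go([.615,.0662,.16],-90)
E
```

```text
time: 29.45
position: [0.4553, 0.328, 0.2009]
tool_rot: [-3.14, -0.002, -0.0]
ft_force: [0.1, 0.1, -1.2]
grip_width: 0.375
grip_force: 0.0
screen px 2365 angle 59.97010337832004 offset of face 0.012868303335970376
shift mm [159.9 261.5  39.4] tilt fix deg [ 0.03  0.08 -0.  ]
toolx yaw 0.08 tooly yaw -89.92
turn about tool z 0.08
```

```bash
python3 -m jog '[[[5,30,0,0,0,0,87],[20,75,0,0,0,0,87],[45,120,0,0,0,0,87],[72,160,0,0,0,0,87],[102,200,0,0,0,0,87],[135,240,0,0,0,0,87],[155,258,0,0,0,0,87],[160,261.5,20,0,0,0,87],[160,261.5,39,0,0,0,87],[160,261.5,39,0,0,0,87]]]';  python3 -m jog '[[[0,0,40,0,0,0,87],[0,0,75,0,0,0,70],[0,0,98,0,0,0,60],[0,0,108,0,0,0,55],[0,0,110,0,0,0,50],[0,0,110,0,0,0,20],[0,0,110,0,0,0,20],[0,0,110,0,0,0,20]]]' 30; python3 -m jog '[[[0,0,0,0,0,0,20],[0,0,0,0,0,0,20],[0,0,0,0,0,0,20],[0,0,0,0,0,0,20]]]';
```

```text
time: 30.5
position: [0.6126, 0.0656, 0.1559]
tool_rot: [3.139, -0.0, -0.015]
ft_force: [-1.2, 0.7, -0.5]
grip_width: 1.002
grip_force: 0.0
time: 31.3
position: [0.6169, 0.0663, 0.0526]
tool_rot: [-3.141, -0.001, -0.004]
ft_force: [0.6, -0.6, -0.8]
grip_width: 0.447
grip_force: 0.0
time: 31.7
position: [0.6167, 0.0657, 0.0524]
tool_rot: [-3.142, -0.001, -0.003]
ft_force: [-1.4, -1.4, 6.0]
grip_width: 0.387
grip_force: 30.0
```

```bash
python3 -m jog '[[[0,0,-5,0,0,0,20],[0,0,-15,0,0,0,20],[0,0,-30,0,0,0,20],[0,0,-45,0,0,0,20],[0,0,-50,0,0,0,20],[0,0,-50,0,0,0,20],[0,0,-50,0,0,0,20]]]'; python3 -c "
from h import *
go([.455,.06,.1],-90)"
```

```text
time: 32.4
position: [0.6156, 0.0662, 0.101]
tool_rot: [-3.141, -0.001, 0.0]
ft_force: [-0.0, -0.3, -4.0]
grip_width: 0.379
grip_force: 30.0
shift mm [-160.6    6.1    1. ] tilt fix deg [-0.01  0.01  0.  ]
toolx yaw 0.05 tooly yaw -89.95
turn about tool z 0.05
```

```bash
python3 -m jog '[[[-20,1,0,0,0,0,20],[-55,2,0,0,0,0,20],[-95,4,0,0,0,0,20],[-130,6,0,0,0,0,20],[-152,6,0,0,0,0,20],[-160.6,6,15,0,0,0,20],[-160.6,6,40,0,0,0,20],[-160.6,6,60,0,0,0,20],[-160.6,6,67,0,0,0,20],[-160.6,6,69,0,0,0,20]]]'; python3 -m jog '[[[0,0,1,0,0,0,20],[0,0,2,0,0,0,20],[0,0,2,0,0,0,20]]]'
```

```text
time: 33.4
position: [0.4544, 0.0596, 0.0311]
tool_rot: [3.14, 0.001, -0.003]
ft_force: [0.5, 0.3, -3.4]
grip_width: 0.382
grip_force: 30.0
time: 33.7
position: [0.4559, 0.0602, 0.0307]
tool_rot: [-3.141, -0.001, -0.002]
ft_force: [-0.5, 0.6, -3.3]
grip_width: 0.381
grip_force: 30.0
```

```bash
python3 -m jog '[[[0,0,1,0,0,0,20],[0,0,2,0,0,0,20],[0,0,2,0,0,0,20]]]'; python3 -m jog '[[[0,0,0,0,0,0,40],[0,0,0,0,0,0,60],[0,0,0,0,0,0,60],[0,0,-10,0,0,0,70],[0,0,-40,0,0,0,70],[0,0,-80,0,0,0,87],[0,0,-105,0,0,0,87],[0,0,-105,0,0,0,87]]]';python3 -c "
from h import *
go([.618,-.112,.15],-90)"
```

```text
time: 34.0
position: [0.456, 0.0603, 0.0302]
tool_rot: [-3.14, -0.002, -0.0]
ft_force: [-6.2, -1.8, 13.8]
grip_width: 0.385
grip_force: 30.0
time: 34.8
position: [0.4583, 0.0606, 0.1375]
tool_rot: [-3.138, -0.001, -0.012]
ft_force: [-0.1, -0.3, 0.1]
grip_width: 0.964
grip_force: 0.0
shift mm [159.6 172.7 -11.9] tilt fix deg [-0.19 -0.44 -0.  ]
toolx yaw 0.04 tooly yaw -89.96
turn about tool z 0.04
```

```bash
python3 -m jog '[[[20,20,-6,0,0,0,87],[50,54,-12,0,0,0,87],[82,88,-12,0,0,0,87],[114,123,-12,0,0,0,87],[145,156,-12,0,0,0,87],[159,171,-12,0,0,0,87],[161.5,173,-12,0,0,0,87],[161.5,173,-12,0,0,0,87],[161.5,173,-12,0,0,0,87],[161.5,173,-12,0,0,0,87]]]';python3 -c "
from h import *
go([.618,-.112,.051],-90); s=shot('scene','s11');t=shot('top','t11')"
```

```text
time: 35.8
position: [0.6164, -0.1111, 0.1451]
tool_rot: [-3.14, -0.004, 0.0]
ft_force: [-0.2, 0.1, 0.4]
grip_width: 1.0
grip_force: 0.0
shift mm [ 1.6  1.  94.1] tilt fix deg [-0.08  0.01  0.  ]
toolx yaw 0.16 tooly yaw -89.84
turn about tool z 0.16
```

```bash
python3 -m jog '[[[1.6,1,30,0,0,0,87],[1.6,1,65,0,0,0,70],[1.6,1,85,0,0,0,60],[1.6,1,92,0,0,0,55],[1.6,1,94,0,0,0,50],[1.6,1,94,0,0,0,20],[1.6,1,94,0,0,0,20],[1.6,1,94,0,0,0,20],[1.6,1,94,0,0,0,20]]]' 30; python3 -m jog '[[[0,0,0,0,0,0,20],[0,0,0,0,0,0,20],[0,0,0,0,0,0,20],[0,0,0,0,0,0,20]]]'; python3 -m jog '[[[0,0,-5,0,0,0,20],[0,0,-15,0,0,0,20],[0,0,-30,0,0,0,20],[0,0,-45,0,0,0,20],[0,0,-50,0,0,0,20],[0,0,-50,0,0,0,20],[0,0,-50,0,0,0,20]]]'; python3 -c "
from h import *
go([.455,-.115,.1],-90)"
```

```text
time: 36.8
position: [0.6194, -0.1126, 0.0522]
tool_rot: [-3.14, -0.002, -0.003]
ft_force: [-0.8, 3.0, 3.8]
grip_width: 0.383
grip_force: 30.0
time: 37.2
position: [0.6194, -0.1126, 0.0522]
tool_rot: [-3.14, -0.002, -0.003]
ft_force: [-1.1, 3.4, 6.5]
grip_width: 0.382
grip_force: 30.0
time: 37.9
position: [0.6182, -0.114, 0.101]
tool_rot: [-3.142, -0.001, 0.001]
ft_force: [-0.9, 0.3, -3.8]
grip_width: 0.38
grip_force: 30.0
shift mm [-163.2    0.9    1. ] tilt fix deg [-0.    0.02  0.  ]
toolx yaw 0.04 tooly yaw -89.96
turn about tool z 0.04
```

```bash
python3 -m jog '[[[-20,1,0,0,0,0,20],[-55,1,0,0,0,0,20],[-95,1,0,0,0,0,20],[-130,1,0,0,0,0,20],[-155,1,0,0,0,0,20],[-163,1,15,0,0,0,20],[-163,1,40,0,0,0,20],[-163,1,60,0,0,0,20],[-163,1,67,0,0,0,20],[-163,1,69,0,0,0,20]]]'; python3 -m jog '[[[0,0,1,0,0,0,20],[0,0,2,0,0,0,20],[0,0,3.3,0,0,0,20],[0,0,3.3,0,0,0,20]]]'
```

```text
time: 38.9
position: [0.4545, -0.1151, 0.0312]
tool_rot: [3.141, 0.001, -0.004]
ft_force: [-0.5, 0.3, -3.3]
grip_width: 0.386
grip_force: 30.0
time: 39.3
position: [0.4565, -0.1152, 0.0302]
tool_rot: [-3.141, -0.001, -0.002]
ft_force: [-2.9, -0.2, 3.8]
grip_width: 0.383
grip_force: 30.0
```

```bash
python3 -m jog '[[[0,0,0,0,0,0,40],[0,0,0,0,0,0,60],[0,0,0,0,0,0,60],[0,0,-10,0,0,0,70],[0,0,-40,0,0,0,70],[0,0,-80,0,0,0,87],[0,0,-105,0,0,0,87],[0,0,-105,0,0,0,87],[0,0,-105,0,0,0,87],[0,0,-105,0,0,0,87]]]';python3 -c "
from h import *
go([.612,-.2967,.148],-90)"
```

```text
time: 40.3
position: [0.4547, -0.1149, 0.133]
tool_rot: [-3.141, -0.001, 0.002]
ft_force: [-0.1, 0.4, -1.0]
grip_width: 0.998
grip_force: 0.0
shift mm [157.1 181.9 -15.3] tilt fix deg [-0.01  0.09  0.  ]
toolx yaw 0.04 tooly yaw -89.96
turn about tool z 0.04
```

```bash
python3 -m jog '[[[20,22,-6,0,0,0,87],[50,57,-15,0,0,0,87],[82,94,-15,0,0,0,87],[114,131,-15,0,0,0,87],[142,164,-15,0,0,0,87],[155,180,-15,0,0,0,87],[157,182,-15,0,0,0,87],[157,182,-15,0,0,0,87],[157,182,-15,0,0,0,87],[157,182,-15,0,0,0,87]]]';python3 -c "
from h import *
go([.612,-.2967,.051],-90)"
```

```text
time: 41.3
position: [0.6124, -0.2953, 0.1487]
tool_rot: [-3.14, -0.003, -0.0]
ft_force: [1.1, 0.3, 0.6]
grip_width: 1.002
grip_force: 0.0
shift mm [-0.4  1.6 97.7] tilt fix deg [-0.09 -0.   -0.  ]
toolx yaw 0.12 tooly yaw -89.88
turn about tool z 0.12
```

```bash
python3 -m jog '[[[0,1.6,30,0,0,0,87],[0,1.6,65,0,0,0,70],[0,1.6,87,0,0,0,60],[0,1.6,95,0,0,0,55],[0,1.6,97.5,0,0,0,50],[0,1.6,97.5,0,0,0,20],[0,1.6,97.5,0,0,0,20],[0,1.6,97.5,0,0,0,20],[0,1.6,97.5,0,0,0,20]]]' 30; python3 -m jog '[[[0,0,0,0,0,0,20],[0,0,0,0,0,0,20],[0,0,0,0,0,0,20],[0,0,0,0,0,0,20]]]'; python3 -m jog '[[[0,0,-5,0,0,0,20],[0,0,-15,0,0,0,20],[0,0,-30,0,0,0,20],[0,0,-45,0,0,0,20],[0,0,-50,0,0,0,20],[0,0,-50,0,0,0,20],[0,0,-50,0,0,0,20]]]'; python3 -c "
from h import *
go([.455,-.296,.1],-90)"
```

```text
time: 42.2
position: [0.6135, -0.2972, 0.0526]
tool_rot: [-3.139, -0.002, -0.002]
ft_force: [-1.2, 3.6, 4.9]
grip_width: 0.379
grip_force: 30.0
time: 42.6
position: [0.6135, -0.2972, 0.0525]
tool_rot: [-3.14, -0.003, -0.002]
ft_force: [-1.5, 3.7, 6.2]
grip_width: 0.381
grip_force: 30.0
time: 43.3
position: [0.6125, -0.2983, 0.1012]
tool_rot: [-3.141, -0.001, 0.0]
ft_force: [-0.7, 0.0, -4.8]
grip_width: 0.384
grip_force: 30.0
shift mm [-157.5   -2.5    1.2] tilt fix deg [-0.02  0.01  0.  ]
toolx yaw 0.05 tooly yaw -89.95
turn about tool z 0.05
```

```bash
python3 -m jog '[[[-20,-2,0,0,0,0,20],[-55,-2,0,0,0,0,20],[-95,-2,0,0,0,0,20],[-130,-2,0,0,0,0,20],[-150,-2,0,0,0,0,20],[-157.5,-2,15,0,0,0,20],[-157.5,-2,40,0,0,0,20],[-157.5,-2,60,0,0,0,20],[-157.5,-2,67,0,0,0,20],[-157.5,-2,69,0,0,0,20]]]'; python3 -m jog '[[[0,0,1,0,0,0,20],[0,0,2,0,0,0,20],[0,0,3.3,0,0,0,20],[0,0,3.3,0,0,0,20]]]'
```

```text
time: 44.3
position: [0.4543, -0.2963, 0.0313]
tool_rot: [-3.141, -0.001, 0.003]
ft_force: [1.0, 0.1, -4.0]
grip_width: 0.387
grip_force: 30.0
time: 44.7
position: [0.456, -0.2972, 0.0305]
tool_rot: [3.141, 0.001, 0.003]
ft_force: [-2.2, 0.3, 3.9]
grip_width: 0.38
grip_force: 30.0
```

```bash
python3 -m jog '[[[0,0,0,0,0,0,40],[0,0,0,0,0,0,60],[0,0,0,0,0,0,60],[0,0,-10,0,0,0,70],[0,0,-40,0,0,0,70],[0,0,-85,0,0,0,87],[0,0,-135,0,0,0,87],[0,0,-185,0,0,0,87],[0,0,-212,0,0,0,87],[0,0,-212,0,0,0,87]]]';python3 -m jog '[[[0,-25,0,0,0,-4,87],[0,-65,0,0,0,-12,87],[0,-110,0,0,0,-20,87],[5,-155,0,0,0,-28,87],[20,-200,0,0,0,-36,87],[40,-245,0,0,0,-44,87],[60,-290,0,0,0,-52,87],[80,-335,0,0,0,-60,87],[90,-380,0,0,0,-68,87],[100,-415,0,0,0,-76,87]]]';  python3 -c "
from h import *
go([.579,.2437,.24],5.7); print(tool())"
```

```text
time: 45.7
position: [0.4573, -0.2984, 0.246]
tool_rot: [3.139, 0.001, 0.014]
ft_force: [0.8, -0.5, 0.3]
grip_width: 0.994
grip_force: 0.0
time: 46.7
position: [0.5545, 0.1217, 0.24]
tool_rot: [-2.466, -1.945, 0.002]
ft_force: [-0.3, -0.5, 0.7]
grip_width: 1.002
grip_force: 0.0
shift mm [ 1.243e+02 -4.600e+00 -1.000e-01] tilt fix deg [-0.08  0.02  0.  ]
toolx yaw 76.51 tooly yaw -13.49
turn about tool z -19.19
(array([0.55448831, 0.12174631, 0.23997743]), Rotation.from_matrix(array([[ 2.33306055e-01,  9.72402261e-01, -1.45848942e-03],
                            [ 9.72403260e-01, -2.33306432e-01, -9.11465037e-05],
                            [-4.28906029e-04, -1.39697484e-03, -9.99998932e-01]])))
```

```bash
python3 -m jog '[[[30,-1,0,0,0,-6,87],[70,-3,0,0,0,-13,87],[105,-4,0,0,0,-19,87],[124,-4.6,0,0,0,-19.2,87],[124,-4.6,0,0,0,-19.2,87],[124,-4.6,0,0,0,-19.2,87],[124,-4.6,0,0,0,-19.2,87]]]'; python3 - <<'E'
from h import *
go([.579,.2437,.148],5.7); d=shot('wrist','w12'); t=shot('top','t12'); screen(shot('scene','s12'))
a=d['image'][:270,:,::-1]; b=cv2.resize(t['image'][130:290,100:400,::-1],(560,299),interpolation=cv2.INTER_CUBIC)
cv2.imwrite('pics/w12c.png',np.vstack([a,b]))
print(proj(d,[[.579,.2437,.167]]))
E
```

```text
time: 47.4
position: [0.5806, 0.2371, 0.2412]
tool_rot: [2.122, 2.316, -0.001]
ft_force: [0.8, -1.2, -0.8]
grip_width: 0.998
grip_force: 0.0
shift mm [ 6.8 -1.1 93.2] tilt fix deg [ 0.01  0.06 -0.  ]
toolx yaw 95.0 tooly yaw 5.0
turn about tool z -0.7
screen px 2161 angle 59.81172328920223 offset of face 0.013149819316570437
[[278.35561186 206.41277366]]
```

View pics/w12c.png

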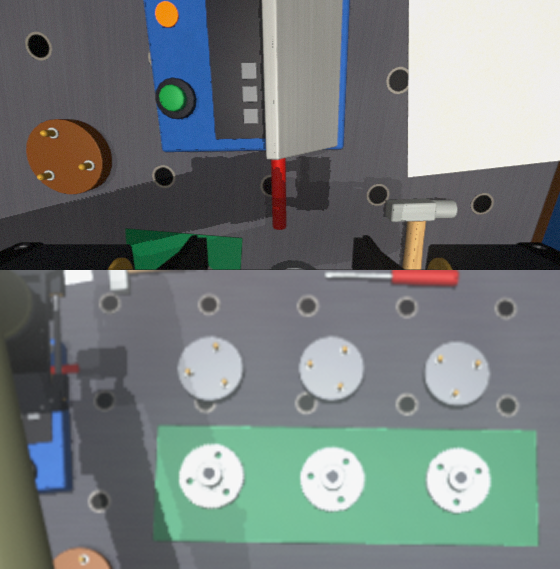

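The pulleys lie flat on the mat, hub up. The bar runs from (279,160) to (279,228), and its grip point is under the tool. Now I'll descend and grip.

```bash
python3 -m jog '[[[4,-1,20,0,0,-0.7,87],[4,-1,60,0,0,-0.7,87],[4,-1,85,0,0,-0.7,70],[4,-1,95,0,0,-0.7,40],[4,-1,95,0,0,-0.7,0],[4,-1,95,0,0,-0.7,0],[4,-1,95,0,0,-0.7,0],[4,-1,95,0,0,-0.7,0],[4,-1,95,0,0,-0.7,0],[4,-1,95,0,0,-0.7,0]]]' 20; python3 -m jog '[[[0,0,0,0,0,0,0],[0,0,0,0,0,0,0],[0,0,0,0,0,0,0],[0,0,0,0,0,0,0]]]'
```

```text
time: 48.55
position: [0.5791, 0.2439, 0.1465]
tool_rot: [2.103, 2.334, 0.001]
ft_force: [0.1, 0.0, 0.0]
grip_width: 0.358
grip_force: 0.0
time: 48.95
position: [0.5791, 0.2439, 0.1459]
tool_rot: [2.103, 2.333, 0.001]
ft_force: [0.8, 0.1, -0.8]
grip_width: 0.128
grip_force: 20.0
```

```bash
python3 -m jog '[[[0,-6,4,0,0,0,0],[0,-15,9,0,0,0,0],[0,-23,14.6,0,0,0,0],[0,-33,24,0,0,0,0],[0,-42.4,33.7,0,0,0,0],[0,-50,45,0,0,0,0],[0,-57.4,56.4,0,0,0,0],[0,-63,69,0,0,0,0],[0,-67.4,81.7,0,0,0,0],[0,-70,92,0,0,0,0]]]'; python3 -m jog '[[[0,-1,6,0,0,0,0],[0,-2,12,0,0,0,0],[0,-2,16.5,0,0,0,0],[0,-2,18,0,0,0,0],[0,-2,18,0,0,0,0],[0,-2,18,0,0,0,0]]]';  python3 - <<'E'
from h import *
screen(shot('wrist','w13')); screen(shot('scene','s13'))
E
```

```text
time: 49.95
position: [0.5096, 0.237, 0.053]
tool_rot: [2.103, 2.333, 0.003]
ft_force: [5.4, 1.6, 3.4]
grip_width: 0.13
grip_force: 20.0
time: 50.55
position: [0.508, 0.2369, 0.0384]
tool_rot: [-2.103, -2.333, -0.003]
ft_force: [-1.9, -1.4, 22.1]
grip_width: 0.129
grip_force: 20.0
screen px 54824 angle 0.04048741326517128 offset of face 0.013550111967062857
screen px 1974 angle 0.38286603762468174 offset of face 0.014750333086739951
```

```bash
python3 -m jog '[[[0,0,-1,0,0,0,10],[0,0,-2,0,0,0,40],[0,0,-2,0,0,0,50],[0,0,-2,0,0,0,50],[0,0,-2,0,0,0,50],[0,0,-20,0,0,0,50],[0,0,-60,0,0,0,60],[0,0,-110,0,0,0,87],[0,0,-160,0,0,0,87],[0,0,-180,0,0,0,87]]]'; python3 -m jog '[[[-10,0,0,0,0,0,87],[-10,0,0,0,0,0,87],[-10,0,0,0,0,0,87]]]'; python3 - <<'E'
from h import *
screen(shot('wrist','w14')); s=shot('scene','s14'); screen(s)
cv2.imwrite('pics/s14b.png',s['image'][:,:,::-1])
E
```

```text
time: 51.65
position: [0.5089, 0.237, 0.2206]
tool_rot: [2.103, 2.333, 0.009]
ft_force: [0.9, -0.4, -0.6]
grip_width: 0.855
grip_force: 0.0
time: 51.95
position: [0.5073, 0.2255, 0.214]
tool_rot: [-2.104, -2.332, 0.005]
ft_force: [-0.2, 0.2, -0.2]
grip_width: 0.989
grip_force: 0.0
screen px 19030 angle 0.006330968932916255 offset of face 0.013519229565947033
screen px 2130 angle 0.44506847651200565 offset of face 0.014623373137221863
```

View pics/s14b.png

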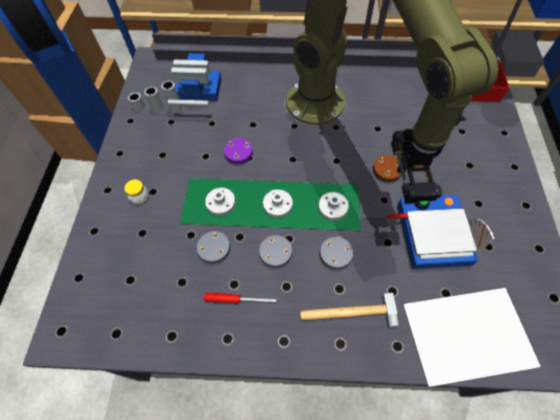

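The final scene shows the screen shut, at about 0°. The three pulleys lie apart on the mat at (220,201), (277,203) and (334,205). The hammer, screwdriver and jar have not moved, and the gripper is clear.

```bash
python3 -c "
from bench import ctrl
print(ctrl.close_job())"
```

```text
the job is handed in; nothing more can be done
None
```

The pulley check is done and handed in: screen raised to about 60°, all three pulleys seated on their own grey stands, green button pressed fully down and released, pulleys laid back on the mat hub up and side by side, screen closed, and the hammer, screwdriver and jar left where they were.

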